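Flip the empty bin's marker

ROBOT

A 6-joint arm with a two-finger parallel gripper is mounted at the origin on the work surface. World frame = base frame: x ahead of the robot, y to its left, z up, the work surface at z = 0. Lengths are in m, angles in rad, forces in N, time in s.
With the tool pointing down it reaches from about 0.375 to 0.9 m from the base axis. Payload 3.1 kg.
Tool frame: the origin (TCP) lies at the very end of the fingers, on their centre line; the grasp point (between the pads) lies 19 mm behind it (manip.hold_point_z is the distance from the TCP to the grasp point, in m); y points along the fingers, z is the direction in which the jaws open and shut, and the axes are right-handed (so a half turn about y gives the same grasp; the last joint's range is limited). The gripper opens to 85 mm and grips with 20 to 120 N. Pads are 22 mm wide; open, the fingers measure 114 mm over their backs; the gripper's body (76 mm by 85 mm) begins 54 mm behind the grasp point. The pads swing forward as they close: fully open they stand 13 mm farther back than shut.
Start: joints at [0.931, 0.527, 1.433, -0, 1.181, -0.178], TCP at [0.278, 0.56, 0.231] pointing down, gripper open.
Joint ranges: [-3.08, 3.08], [-0.75, 2.2], [0.22, 2.44], [-1.43, 4.57], [0, 2.65], [-2.85, 2.85]. Speed limits (rad/s): [2.79, 2.79, 3.14, 3.14, 3.14, 3.14].

INTERFACE

Orientations are given as a unit quaternion [x, y, z, w].
In Python, from station import manip, eyes, workorder gives the robot as it stands. The module is installed in compiled form; this text tells all that it offers.
- The arm moves only by the shell command python3 -m jog 'ROWS' [OPENING] [FORCE]. ROWS is JSON, a list of rows, each a list of 2 entries, a list of its own where there are three numbers: the shift along the tool's x, y, z in cm, then the turn about the tool's y in rad. A call has 1 to 20 rows; each row is the pose to reach, as a shift and turn from the pose commanded when the call began, along the tool's axes at that moment; what a row does not reach only later rows make up. A row lasts 1/12 s, in which the tool goes at most 41.7 mm and 7.16 degrees, less where a joint would pass 70% of its speed; a pose out of reach is approached as far as the arm can. A call with a gripper value outside its range is refused whole. OPENING is the finger opening in cm, from 0 to 8.54, set as the call begins (- or left out, the last holds). The fingers move at their own pace and stop on an object; FORCE is the grip in N (left out, the last holds). Time passes only in rows, so rows that repeat a pose let the fingers close. It gives the time, the measured TCP pose, the force and the opening at its end, in the units of the state.
- manip.sense(): the state, without advancing time (a new reading comes with each control period).
- eyes.snapshot(name): name is "side" or "top" or "wrist"; returns a dict with "frame" (480x640x3 uint8, red, green, blue), "vfov" (degrees; the focal length in pixels is half the picture's height over the tangent of half this angle, whatever the lens; pixels are square), "cx", "cy" (the principal point, pixels), "rvec" (rotation vector, rad) and "tvec" (3), from world to camera coordinates, as OpenCV has them. Camera axes: x right, y down, z forward; pixel columns grow to the right and rows downward; lengths in m; the calibration is good to about 2 mm. A picture is of the moment at which its call begins. There is no depth.
- workorder.sign_off(): hands the job in, once; it reports no verdict.
The state is a dict: "t": time; "q": joint angles; "qd": joint speeds; "tau": joint torques, N m; "tcp_pos": TCP position; "tool_rot": TCP orientation; "force": force on the tool from outside, world axes, zero at the start; "ft_torque": the same for the moment, N m; "finger_gap": opening from 0.0 (shut) to 1.0 (fully open).
Only numpy, scipy, OpenCV 4.12 (cv2) and the standard library are available. Lean on these libraries where they do the work, as an engineer would, in place of code of your own. Each camera call takes 0.05 s, during which the arm holds its last target. There are 200 camera calls.

TASK

One of the three parts bins on the bench has run empty. With a fingertip, push that bin's marker paddle up and over its pivot towards the robot and press it gently down onto its front stop, so that the face with the two bars shows. Do not pick anything up, and leave the other two markers, the bin stands and everything else on the bench where they are.

Things in the scene. Friction and masses are not known exactly. Their poses are not given: they have to be found in the camera images.
- station_empty: Loose bin stand whose bin is EMPTY, 1.2 to 2 kg: board 245 x 110 x 12 mm (60 mm before the origin to 185 mm behind), open white bin 94 x 104 mm centred at x = 134 mm, rim 60 mm above the bench. Origin: underside, straight below the marker's pivot. x points level from marker to bin, roughly away from the robot; z up.
- pivot_empty (a point): Centre of that marker's level pivot (along the stand's y), 85 mm above the bench, carried by two steel cheeks 6 mm thick, 24 mm long in x, centred 37 mm either side in y, reaching 8 mm above the pivot.
- edge_empty (a point): Middle of the free edge of that marker's paddle: aluminium plate 58 mm wide, 4 mm thick, free edge 90 mm from the pivot. One face carries a flat black disc, the other two flat black bars.
- flag_empty (a joint): Paddle angle, rad. 0: on the rear stop, free edge towards the bin and 35 deg above level, disc face up. Grows as the edge swings up, over the top and down towards the robot. 3.14: on the front stop, edge towards the robot, 35 deg below level (33 mm above the bench), bars up. Stiff hinge: stays where left, about 1 N at the edge turns it.
- station_dowels: Loose bin stand whose bin is full of round wooden dowels, 1.2 to 2 kg: board 245 x 110 x 12 mm (60 mm before the origin to 185 mm behind), open white bin 94 x 104 mm centred at x = 134 mm, rim 60 mm above the bench. Origin: underside, straight below the marker's pivot. x points level from marker to bin, roughly away from the robot; z up.
- pivot_dowels (a point): Centre of that marker's level pivot (along the stand's y), 85 mm above the bench, carried by two steel cheeks 6 mm thick, 24 mm long in x, centred 37 mm either side in y, reaching 8 mm above the pivot.
- edge_dowels (a point): Middle of the free edge of that marker's paddle: aluminium plate 58 mm wide, 4 mm thick, free edge 90 mm from the pivot. One face carries a flat black disc, the other two flat black bars.
- flag_dowels (a joint): Paddle angle, rad. 0: on the rear stop, free edge towards the bin and 35 deg above level, disc face up. Grows as the edge swings up, over the top and down towards the robot. 3.14: on the front stop, edge towards the robot, 35 deg below level (33 mm above the bench), bars up. Stiff hinge: stays where left, about 1 N at the edge turns it.
- station_blocks: Loose bin stand whose bin is full of small dark wooden blocks, 1.2 to 2 kg: board 245 x 110 x 12 mm (60 mm before the origin to 185 mm behind), open white bin 94 x 104 mm centred at x = 134 mm, rim 60 mm above the bench. Origin: underside, straight below the marker's pivot. x points level from marker to bin, roughly away from the robot; z up.
- pivot_blocks (a point): Centre of that marker's level pivot (along the stand's y), 85 mm above the bench, carried by two steel cheeks 6 mm thick, 24 mm long in x, centred 37 mm either side in y, reaching 8 mm above the pivot.
- edge_blocks (a point): Middle of the free edge of that marker's paddle: aluminium plate 58 mm wide, 4 mm thick, free edge 90 mm from the pivot. One face carries a flat black disc, the other two flat black bars.
- flag_blocks (a joint): Paddle angle, rad. 0: on the rear stop, free edge towards the bin and 35 deg above level, disc face up. Grows as the edge swings up, over the top and down towards the robot. 3.14: on the front stop, edge towards the robot, 35 deg below level (33 mm above the bench), bars up. Stiff hinge: stays where left, about 1 N at the edge turns it.
- jar: Bystander: small closed amber glass jar with a steel cap, 48 mm across, 58 mm tall. Origin at the centre of its underside.
- tape: Bystander: roll of paper tape lying flat, 60 mm across, 22 mm tall. Origin at the centre of its underside.
- glue: Bystander: white glue bottle, 52 mm across, 150 mm tall. Origin at the centre of its underside.
- mug: Bystander: blue mug, 76 mm across, 85 mm tall. Origin at the centre of its underside.
- offcut: Bystander: wood offcut lying flat, 50 x 130 x 22 mm. Origin at the middle of its length, on its underside.
- driver: Bystander: screwdriver lying down. Origin at the middle of its length, on its underside.
- tin: Bystander: plain steel tin, 68 mm across, 70 mm tall. Origin at the centre of its underside.

How it is judged:
At the end, for the whole second after the job is handed in: The empty bin's paddle is at rest within 0.19 rad (11 degrees) of its front stop, the other two paddles are below 0.6 rad, and no stand is more than 30 mm from where it began (value of joint flag_empty above 2.95 rad and velocity of joint flag_empty between -0.1 and 0.1 rad/s and value of joint each of flag_dowels, flag_blocks below 0.6 rad and distance of each of station_empty, station_dowels, station_blocks from where it was at the start of the episode below 0.03 m); the robot touches nothing.
It fails at once if another bin's marker was turned (beyond 0.6 rad) (value of joint any of flag_dowels, flag_blocks above 0.6 rad).
It fails at once if a bin stand was shoved more than 30 mm, lifted more than 12 mm or tipped more than 0.15 rad (distance of any of station_empty, station_dowels, station_blocks from where it was at the start of the episode above 0.03 m or height (world z) of any of station_empty, station_dowels, station_blocks above 0.012 m or angle between any of station_empty, station_dowels, station_blocks's own z axis and vertical above 0.15 rad).
It fails at once if the empty bin's marker or stand was pinched or forced with more than 30 N (contact force between the fingers and station_empty above 30 N).
It fails at once if a bystander was moved more than 30 mm or picked up (distance of any of jar, tape, glue, mug, offcut, driver, tin from where it was at the start of the episode above 0.03 m).
It also fails if it takes over 43 s, if anything falls off the work surface, if the arm or the gripper's body presses on something with over 40 N, if the wrist force passes 120 N, or if a joint passes its speed limit or range.

## Working session

There is one attempt and no reset: what is moved stays moved. The work goes in short steps, Python scripts to look and compute and a shell command to move; the robot and the scene stay as the last step left them, time stands still between calls to the robot, and variables do not carry over. Pictures are saved under pics/ and viewed, about 8 in all and at most 12, crops included, and the job is handed in when it is done.

```bash
mkdir -p pics; cat > h.py <<'E'
from station import manip, eyes, workorder
import cv2, numpy as np
def snap(n,f):
    s=eyes.snapshot(n); cv2.imwrite('pics/'+f,s['frame'][:,:,::-1]); np.save('pics/'+f+'.npy',s,allow_pickle=True); return s
def K(s):
    f=240/np.tan(np.radians(s['vfov'])/2); return np.array([[f,0,s['cx']],[0,f,s['cy']],[0,0,1.]])
def ray(s,u,v):
    R=cv2.Rodrigues(np.array(s['rvec'],float))[0]; t=np.array(s['tvec'],float)
    return -R.T@t, R.T@np.linalg.inv(K(s))@[u,v,1.]
def onplane(s,u,v,z):
    c,d=ray(s,u,v); return c+d*(z-c[2])/d[2]
def proj(s,P):
    return cv2.projectPoints(np.array(P,float).reshape(-1,3),np.array(s['rvec'],float),np.array(s['tvec'],float),K(s),None)[0].reshape(-1,2)
def load(f): return np.load('pics/'+f+'.npy',allow_pickle=True).item()
E
python3 - <<'E'
from h import *
a=snap('top','t1.png'); b=snap('side','s1.png')
for s in (a,b): print(s['vfov'],s['cx'],s['cy'],s['rvec'],s['tvec'],ray(s,320,240)[0])
print(manip.sense())
E
```

```text
52.06239390073598 321.3597783654933 239.261650984875 [ 2.15255145 -2.11267117  0.16183548] [-0.01836279  0.52554767  1.38477307] [ 0.29655134 -0.02487656  1.45105908]
44.15757884739865 322.0406542903139 229.2175053150475 [ 2.38869339 -0.60051149  0.22767354] [-0.4543005   0.2665813   1.34010593] [ 0.08182457 -0.78303916  1.20560891]
{'t': 0.1, 'q': array([ 9.31503236e-01,  5.28407099e-01,  1.43377341e+00,  1.71527141e-05,
        1.18140566e+00, -1.78499905e-01]), 'qd': array([-0.0006425 , -0.00187521, -0.00200505,  0.00035458, -0.00012429,
       -0.00124115]), 'tau': array([ 4.74050665e-06, -4.43299055e+01, -1.78589630e+01, -2.00702734e-04,
        3.79034725e-03, -1.24467519e-06]), 'tcp_pos': array([0.27749024, 0.55930225, 0.23041089]), 'tool_rot': array([ 0.68906573, -0.16176503,  0.16119428, -0.68777677]), 'force': array([ 0.60544293, -0.59768951, -0.98840186]), 'ft_torque': array([ 0.01736297, -0.00713026,  0.03877222]), 'finger_gap': 0.9989272002690086}
```

View pics/t1.png

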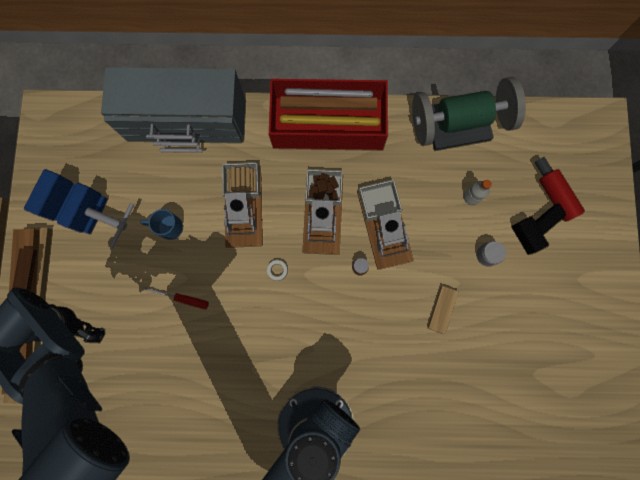

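View pics/s1.png

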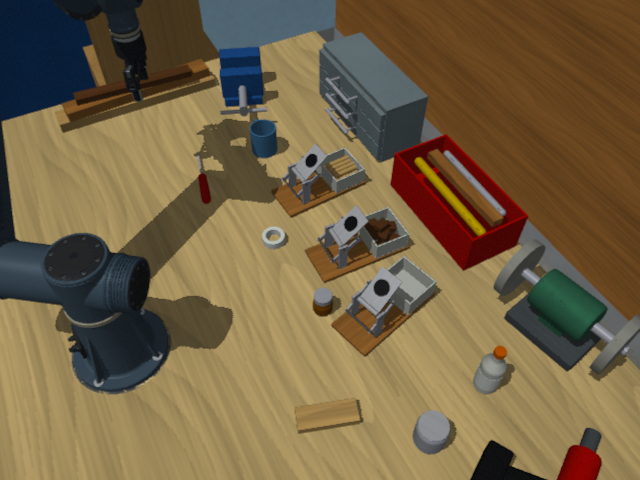

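The third view shows the empty bin: in the top picture it is the right-hand stand, with its bin at (380,198), paddle disc at (392,226) and board front around (373,267)–(412,260). The jar is at (360,266). All the paddles show their discs. Next I'll enlarge the stand in both views.

```bash
python3 - <<'E'
from h import *
a=load('t1.png');b=load('s1.png')
A=cv2.resize(a['frame'][170:275,345:425],None,fx=5,fy=5,interpolation=cv2.INTER_CUBIC)
B=cv2.resize(b['frame'][250:360,325:445],None,fx=3.3,fy=3.3,interpolation=cv2.INTER_CUBIC)
H=max(A.shape[0],B.shape[0]);C=np.zeros((H,A.shape[1]+B.shape[1],3),np.uint8);C[:A.shape[0],:400]=A;C[:B.shape[0],400:]=B
cv2.imwrite('pics/c1.png',C[:,:,::-1])
E
```

```text
(no output)
```

View pics/c1.png

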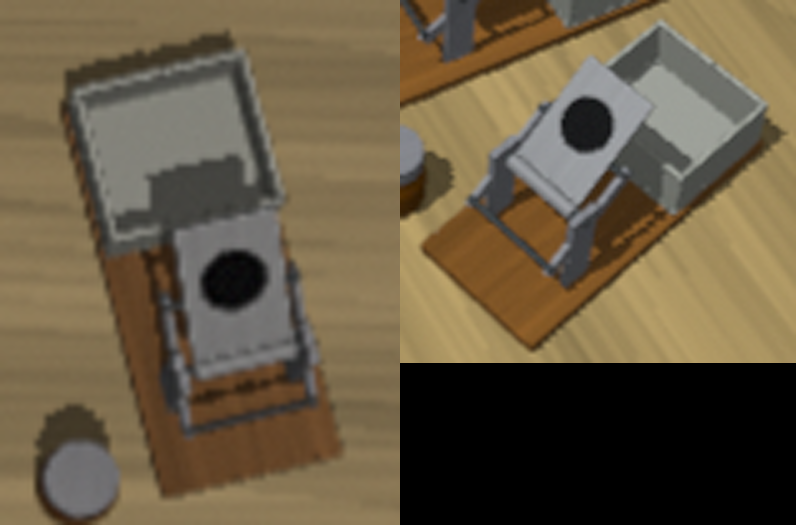

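The crops show the empty stand clearly. Its board front corners are at (163,497) and (343,457) in the top crop and at (422,248) and (533,348) in the side crop. The free-edge corners of the paddle are also visible, and the paddle is on its rear stop.

```bash
cat >> h.py <<'E'
def tri(s1,p1,s2,p2):
    P=[K(s)@np.c_[cv2.Rodrigues(np.array(s['rvec'],float))[0],np.array(s['tvec'],float)] for s in (s1,s2)]
    X=cv2.triangulatePoints(P[0],P[1],np.array(p1,float).reshape(2,1),np.array(p2,float).reshape(2,1)).ravel(); return X[:3]/X[3]
E
python3 - <<'E'
from h import *
np.set_printoptions(precision=4,suppress=True)
a=load('t1.png');b=load('s1.png')
T=lambda u,v:(u/5+345,v/5+170); S=lambda u,v:((u-400)/3.3+325,v/3.3+250)
n=[onplane(a,*T(163,497),.012),onplane(b,*S(422,248),.012)]
m=[onplane(a,*T(343,457),.012),onplane(b,*S(533,348),.012)]
print('left',n,'right',m)
L=np.mean(n,0);R=np.mean(m,0); print('w',np.linalg.norm(L-R))
y=(L-R)[:2]; yaw=np.arctan2(-y[0],y[1]); x=np.array([np.cos(yaw),np.sin(yaw)])
o=(L+R)[:2]/2+.06*x; print('yaw',yaw,'origin',o)
e1=tri(a,T(175,230),b,S(596,57)); e2=tri(a,T(277,208),b,S(654,107)); e=(e1+e2)/2
y2=(e1-e2)[:2]; yaw2=np.arctan2(-y2[0],y2[1])
print('edge',e1,e2,'yaw',yaw2,'exp',o+x*.0737,.1366)
# bin far corners at z .06 in top
f1=onplane(a,*T(72,95),.06);f2=onplane(a,*T(240,52),.06);g1=onplane(a,*T(112,243),.06);g2=onplane(a,*T(283,200),.06)
c=(f1+f2+g1+g2)[:2]/4; d=(f1+f2-g1-g2)[:2]; print('bin c',c,'yaw',np.arctan2(d[1],d[0]),'yaw c-o',np.arctan2(*(c-o)[::-1]),np.linalg.norm(c-o))
from scipy.spatial.transform import Rotation as Ro
print(Ro.from_quat(manip.sense()['tool_rot']).as_matrix())
# bystanders
print('jar',onplane(a,361,266,.058),'tape',onplane(a,277,269,.02))
E
```

```text
left [array([ 0.4441, -0.175 ,  0.012 ]), array([ 0.4437, -0.1811,  0.012 ])] right [array([ 0.4697, -0.2807,  0.012 ]), array([ 0.4724, -0.284 ,  0.012 ])]
w 0.10780436740602854
yaw 0.2541554803876656 origin [ 0.5155 -0.2151]
edge [ 0.5801 -0.1693  0.1358] [ 0.5914 -0.224   0.1392] yaw 0.2038981478174958 exp [ 0.5869 -0.1966] 0.1366
bin c [ 0.6432 -0.1777] yaw 0.26756579144810644 yaw c-o 0.2848455590792605 0.13302843917270074
[[ 0.8957 -0.0012  0.4447]
 [-0.4447 -0.0016  0.8957]
 [-0.0004 -1.     -0.002 ]]
jar [ 0.4482 -0.123   0.058 ] tape [0.439  0.1197 0.02  ]
```

```bash
python3 -m jog '[[[2,0,-1.6],-0.05],[[5,0,-4],-0.1],[[64,0,-51.5],-0.72],[[64,0,-51.5],-0.72],[[64,0,-51.5],-0.72],[[64,0,-51.5],-0.72],[[64,0,-51.5],-0.72],[[64,0,-51.5],-0.72],[[64,0,-51.5],-0.72],[[64,0,-51.5],-0.72],[[64,0,-51.5],-0.72],[[64,0,-51.5],-0.72],[[64,0,-51.5],-0.72],[[64,0,-51.5],-0.72],[[64,0,-51.5],-0.72],[[64,0,-51.5],-0.72],[[64,0,-51.5],-0.72],[[64,0,-51.5],-0.72],[[64,0,-51.5],-0.72],[[64,0,-51.5],-0.72]]' 0 20
python3 -m jog '[[[0,0,0],0],[[0,0,0],0]]'
```

```text
t: 1.77
tcp_pos: [0.6114, -0.1645, 0.2308]
tool_rot: [-0.701, -0.091, 0.092, 0.701]
force: [1.0, 0.8, 0.5]
finger_gap: -0.001
t: 1.93
tcp_pos: [0.6116, -0.165, 0.2303]
tool_rot: [-0.701, -0.09, 0.09, 0.702]
force: [-0.4, 0.4, -0.8]
finger_gap: -0.003
```

```bash
cat >> h.py <<'E'
from scipy.spatial.transform import Rotation as Ro
O=np.array([.516,-.2145,0]);Y=.26
SR=Ro.from_euler('z',Y).as_matrix()
def st():
    s=manip.sense(); M=Ro.from_quat(s['tool_rot']).as_matrix(); p=np.array(s['tcp_pos'])
    print('t',s['t'],'tcp in station mm',np.round((SR.T@(p-O))*1000,1),'toolx yaw',round(np.arctan2(M[1,0],M[0,0]),3),'q',np.round(s['q'],2),'F',np.round(s['force'],1)); return p,M
def go(*pts):  # station mm -> tool cm shifts
    p,M=st()
    for q in pts: print(q,np.round(M.T@(O+SR@(np.array(q)/1000)-p)*100,2))
E
python3 - <<'E'
from h import *
snap('wrist','w1.png'); go((110,0,200),(110,0,125),(85,0,125)); snap('side','s2.png')
E
```

```text
t 1.9833 tcp in station mm [104.7  25.4 230.3] toolx yaw 0.257 q [-0.44  0.54  1.41  0.    1.19 -2.27] F [ 0.3  0.1 -0.2]
(110, 0, 200) [ 0.54  3.02 -2.55]
(110, 0, 125) [ 0.55 10.52 -2.56]
(85, 0, 125) [-1.95 10.53 -2.57]
```

View pics/w1.png

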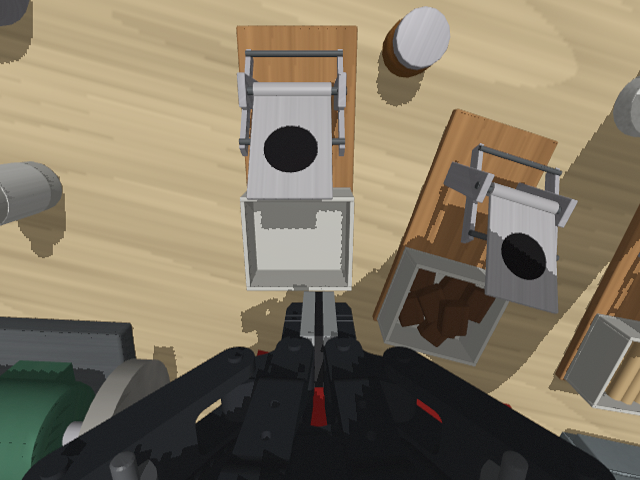

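The wrist view shows the stand square to the tool. The paddle's free edge runs from (246,197) to (336,199), the board front corners are at (237,26) and (357,26), and the fingers are shut at (318,300). I'll check the position estimate from here.

```bash
python3 - <<'E'
from h import *
s=load('w1.png')
for n,u,v,z in [('e1',246,197,.137),('e2',336,199,.137),('b1',237,26,.012),('b2',357,26,.012),('r1',246,289,.06),('r2',352,289,.06)]:
    print(n,np.round(SR.T@(onplane(s,u,v,z)-O)*1000,1))
E
```

```text
e1 [ 72.8 -26.2 137. ]
e2 [ 74.5  35.2 137. ]
b1 [-57.  -49.4  12. ]
b2 [-56.5  58.7  12. ]
r1 [181.5 -48.7  60. ]
r2 [182.  56.  60.]
```

```bash
python3 -m jog '[[[0.5,0,-1.1],0],[[0.5,0,-2.2],0],[[0.5,2,-2.2],0],[[0.5,5,-2.2],0],[[0.5,8,-2.2],0],[[0.5,10,-2.2],0],[[0.5,11,-2.2],0],[[0.5,11,-2.2],0],[[0.5,11,-2.2],0]]'
python3 - <<'E'
from h import *
P=[(88,4,120),(74,4,131),(58,4,143),(36,4,152),(13,4,157)]
go(*P); snap('wrist','w2.png')
E
```

```text
t: 2.78
tcp_pos: [0.6219, -0.1821, 0.1216]
tool_rot: [0.701, 0.092, -0.092, -0.701]
force: [-0.6, -0.8, 0.5]
finger_gap: 0.0
t 2.7833 tcp in station mm [110.7   4.1 121.6] toolx yaw 0.26 q [-0.46  0.69  1.46 -0.    0.99 -2.29] F [-0.6 -0.8  0.5]
(88, 4, 120) [-2.27  0.16 -0.01]
(74, 4, 131) [-3.67 -0.94 -0.01]
(58, 4, 143) [-5.27 -2.14 -0.01]
(36, 4, 152) [-7.47 -3.04 -0.01]
(13, 4, 157) [-9.77 -3.54 -0.01]
```

View pics/w2.png

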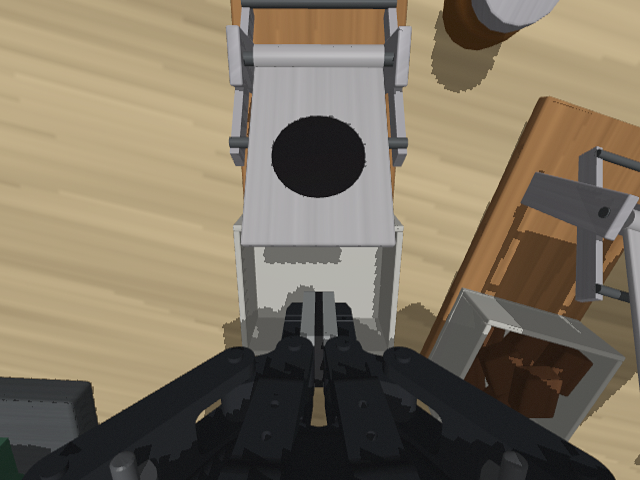

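The fingers are centred behind the paddle: the free edge spans columns 243–396 at row 245 and the finger is at column 318. Starting the push up to vertical.

```bash
python3 -m jog '[[[-1,0,0],0],[[-1.8,0,0],0],[[-2.3,0,0],0],[[-3,-0.4,0],0],[[-3.7,-0.9,0],0],[[-4.5,-1.5,0],0],[[-5.3,-2.1,0],0],[[-6,-2.4,0],0],[[-6.8,-2.7,0],0],[[-7.5,-3,0],0],[[-8.3,-3.2,0],0],[[-9,-3.4,0],0],[[-9.8,-3.5,0],0],[[-9.8,-3.5,0],0]]'
python3 - <<'E'
from h import *
go((-11,4,152),(-37,4,136),(-54,4,111),(-62,4,88),(-63,4,68),(-61,4,54)); 
a=snap('side','s3.png')['frame'][150:400,250:500]; w=snap('wrist','w3.png')['frame']
C=np.hstack([cv2.resize(a,(400,400)),cv2.resize(w,(400,300))[:, :] if 0 else cv2.copyMakeBorder(cv2.resize(w,(400,300)),0,100,0,0,0)])
cv2.imwrite('pics/c3.png',C[:,:,::-1])
E
```

```text
t: 4.0
tcp_pos: [0.525, -0.2077, 0.1561]
tool_rot: [-0.701, -0.09, 0.092, 0.702]
force: [0.3, -0.1, 0.1]
finger_gap: 0.002
t 4.0 tcp in station mm [ 10.5   4.3 156.1] toolx yaw 0.258 q [-0.57  0.55  1.66 -0.    0.94 -2.4 ] F [ 0.3 -0.1  0.1]
(-11, 4, 152) [-2.15  0.42 -0.03]
(-37, 4, 136) [-4.74  2.02 -0.04]
(-54, 4, 111) [-6.44  4.52 -0.04]
(-62, 4, 88) [-7.23  6.83 -0.05]
(-63, 4, 68) [-7.33  8.83 -0.05]
(-61, 4, 54) [-7.13 10.23 -0.05]
```

View pics/c3.png

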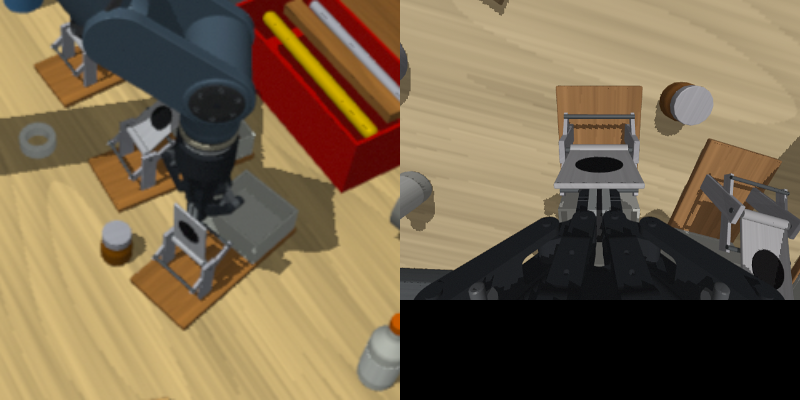

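The paddle now stands nearly upright in front of the fingers, and the stand has not shifted. The next move takes it over the top.

```bash
python3 -m jog '[[[-1,0.1,0],0],[[-2.1,0.4,0],0],[[-3,0.8,0],0],[[-3.9,1.4,0],0],[[-4.7,2,0],0],[[-5.3,2.8,0],0],[[-5.9,3.6,0],0],[[-6.4,4.5,0],0],[[-6.7,5.3,0],0],[[-7,6,0],0],[[-7.2,6.8,0],0],[[-7.2,7.5,0],0],[[-7.2,7.5,0],0]]'
python3 - <<'E'
from h import *
go((-61,4,68),(-61,4,54),(-61,4,51)); 
a=snap('side','s4.png')['frame'][150:400,250:500]; w=snap('wrist','w4.png')['frame']
C=np.hstack([cv2.resize(a,(400,400)),cv2.copyMakeBorder(cv2.resize(w,(400,300)),0,100,0,0,0)])
cv2.imwrite('pics/c4.png',C[:,:,::-1])
E
```

```text
t: 5.18
tcp_pos: [0.4566, -0.2256, 0.0798]
tool_rot: [-0.7, -0.091, 0.092, 0.702]
force: [0.2, -0.3, 0.0]
finger_gap: 0.0
t 5.1833 tcp in station mm [-60.3   4.6  79.8] toolx yaw 0.259 q [-0.68  0.62  1.84 -0.    0.68 -2.51] F [ 0.2 -0.3  0. ]
(-61, 4, 68) [-0.07  1.18 -0.06]
(-61, 4, 54) [-0.07  2.58 -0.06]
(-61, 4, 51) [-0.07  2.88 -0.07]
```

View pics/c4.png

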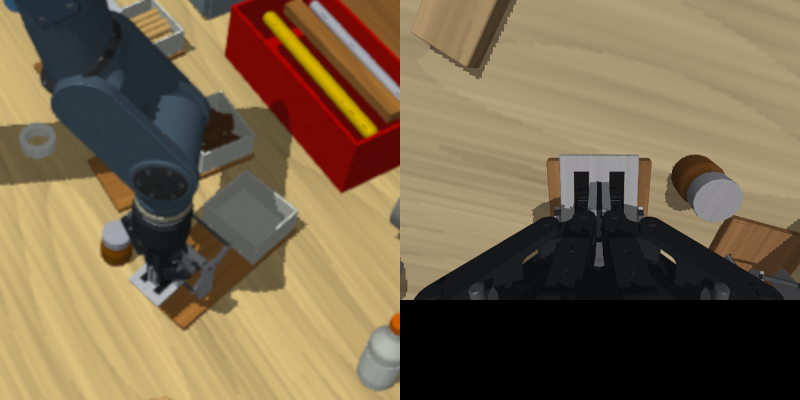

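The paddle is past level with the bars showing, and the fingers are clear of the jar. Lowering it onto the stop in small steps.

```bash
python3 -m jog '[[[0,0.5,0],0],[[0,1,0],0],[[0,1.5,0],0],[[0,1.9,0],0],[[0,2.2,0],0],[[0,2.4,0],0],[[0,2.4,0],0]]'; python3 -m jog '[[[0,0.1,0],0],[[0,0.1,0],0],[[0,0.1,0],0]]'; python3 -m jog '[[[0,0.1,0],0],[[0,0.1,0],0],[[0,0.1,0],0]]'
```

```text
t: 5.87
tcp_pos: [0.4571, -0.2259, 0.0568]
tool_rot: [-0.701, -0.091, 0.092, 0.701]
force: [0.3, -0.0, -0.8]
finger_gap: -0.002
t: 6.12
tcp_pos: [0.4575, -0.2261, 0.0564]
tool_rot: [0.701, 0.091, -0.091, -0.701]
force: [-0.6, 0.1, -0.7]
finger_gap: -0.001
t: 6.37
tcp_pos: [0.4575, -0.2262, 0.0554]
tool_rot: [0.701, 0.091, -0.091, -0.701]
force: [0.5, -0.5, -0.9]
finger_gap: -0.001
```

```bash
for i in 1; do python3 -m jog '[[[0,0.1,0],0],[[0,0.2,0],0],[[0,0.2,0],0],[[0,0.2,0],0]]'; done; python3 -m jog '[[[0,0.1,0],0],[[0,0.1,0],0],[[0,0.1,0],0]]'; python3 -m jog '[[[0,0.1,0],0],[[0,0.1,0],0],[[0,0.1,0],0]]'
```

```text
t: 6.7
tcp_pos: [0.4574, -0.226, 0.0532]
tool_rot: [-0.701, -0.091, 0.091, 0.701]
force: [0.8, 0.2, -0.3]
finger_gap: -0.0
t: 6.95
tcp_pos: [0.4574, -0.2261, 0.0522]
tool_rot: [-0.701, -0.091, 0.091, 0.701]
force: [0.6, 0.4, 0.4]
finger_gap: 0.0
t: 7.2
tcp_pos: [0.4574, -0.2261, 0.0512]
tool_rot: [-0.701, -0.091, 0.091, 0.701]
force: [0.4, 0.0, 0.4]
finger_gap: 0.002
```

```bash
for i in 1 2; do :; done; python3 -m jog '[[[0,0.1,0],0],[[0,0.1,0],0],[[0,0.1,0],0]]'; python3 -m jog '[[[0,0.1,0],0],[[0,0.1,0],0],[[0,0.1,0],0]]'
```

```text
t: 7.45
tcp_pos: [0.4574, -0.2261, 0.0503]
tool_rot: [-0.701, -0.091, 0.091, 0.701]
force: [-0.2, 0.5, -0.6]
finger_gap: 0.001
t: 7.7
tcp_pos: [0.4576, -0.2261, 0.0496]
tool_rot: [0.701, 0.092, -0.091, -0.701]
force: [-0.3, 0.5, 4.0]
finger_gap: -0.0
```

```bash
python3 - <<'E'
from h import *
st(); w=snap('wrist','w5.png')['frame']; cv2.imwrite('pics/c5.png',w[150:420,120:520,::-1])
E
```

```text
t 7.7 tcp in station mm [-59.4   3.8  49.6] toolx yaw 0.259 q [-0.68  0.68  1.86  0.    0.61 -2.51] F [-0.3  0.5  4. ]
```

View pics/c5.png

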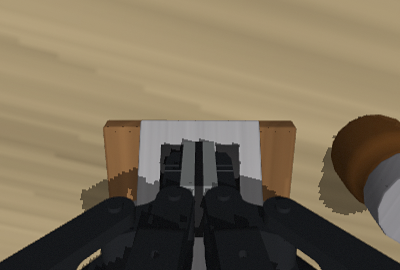

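The force has risen to 4 N at z = 49.6 mm, where the front stop was expected. I'll press 1 mm more, then withdraw upwards and to the side for a clear look.

```bash
python3 -m jog '[[[0,0.1,0],0],[[0,0.1,0],0]]'; python3 -m jog '[[[0,-1,0],0],[[0,-3,0],0],[[0,-6,0],0],[[0,-9,0],0],[[0,-12,0],0],[[0,-15,0],0],[[-1,-18,0],0],[[-2,-20,0],0],[[-2,-20,0],0],[[-2,-20,0],0]]'
python3 - <<'E'
from h import *
st(); w=snap('wrist','w6.png')['frame']; a=snap('side','s6.png')['frame'][150:400,250:500]; snap('top','t6.png')
C=np.hstack([cv2.resize(a,(400,400)),cv2.copyMakeBorder(cv2.resize(w,(400,300)),0,100,0,0,0)])
cv2.imwrite('pics/c6.png',C[:,:,::-1])
E
```

```text
t: 7.92
tcp_pos: [0.4576, -0.2261, 0.0493]
tool_rot: [0.701, 0.092, -0.091, -0.701]
force: [-1.4, 2.4, 11.2]
finger_gap: 0.003
t: 8.75
tcp_pos: [0.4382, -0.2316, 0.2495]
tool_rot: [0.702, 0.092, -0.09, -0.7]
force: [0.3, 0.3, -1.1]
finger_gap: -0.001
t 8.75 tcp in station mm [-79.5   3.5 249.5] toolx yaw 0.259 q [-0.71  0.33  1.73  0.    1.08 -2.54] F [ 0.3  0.3 -1.1]
```

View pics/c6.png

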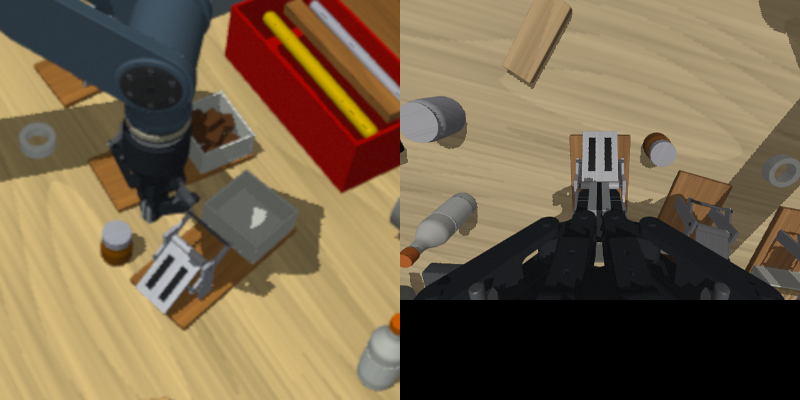

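Both bars show, and the board's near corner is where it was, at (365,355) in the side picture. One numeric check of the free-edge height before handing in, then a sign-off if it agrees.

```bash
python3 - <<'E'
from h import *
w=load('w6.png');b=load('s6.png')
for z in (.033,.045): 
    print(z,[np.round(SR.T@(onplane(w,u,v,z)-O)*1000,1) for u,v in((293,210),(347,210))])
print('predicted side px of edge corners on stop',proj(b,[O+SR@np.array([-.0737,y+.004,.033]) for y in(-.029,.029)]), 'if 15deg short',proj(b,[O+SR@np.array([-.0846,y+.004,.0542]) for y in(-.029,.029)]))
m=(b['frame'].astype(int).min(2)>115)&(np.ptp(b['frame'].astype(int),axis=2)<25); ys,xs=np.nonzero(m[310:355,325:385]); i=ys.argmax(); j=xs.argmin(); print('seen lowest',xs[i]+325,ys[i]+310,'leftmost',xs[j]+325,ys[j]+310)
E
```

```text
0.033 [array([-70.9, -23.9,  33. ]), array([-70.9,  32.8,  33. ])]
0.045 [array([-74., -23.,  45.]), array([-73.9,  31.8,  45. ])]
predicted side px of edge corners on stop [[351.56247451 345.51309149]
 [333.373649   328.71463866]] if 15deg short [[348.48590851 343.83331895]
 [330.0672403  326.79903398]]
seen lowest 352 345 leftmost 335 328
```

The seen corners, (352,345) and (335,328), agree with the on-stop prediction of (351.6,345.5) and (333.4,328.7). Handing in.

```bash
python3 -c "
from h import *
workorder.sign_off(); st()"
```

```text
the job is handed in; nothing more can be done
the job is handed in; nothing more can be done
```

I pushed the empty bin's marker (the right-hand stand seen from above) over its pivot with the shut fingertips. I then pressed it onto its front stop with about 11 N and withdrew the arm 20 cm up. The job was handed in at about 9 s on the robot's clock.

**Paddle:** both bars show. The free-edge corners in the side picture are at (352,345) and (335,328). The on-stop prediction was (351.6,345.5) and (333.4,328.7), so they agree within about 2 px.

**Stands and bystanders:** the empty stand's near board corner is unmoved to within a pixel, and the jar beside it looks untouched. The other two markers and the rest of the bench were never approached. I checked those only by eye in the pictures and did not measure them. In the last pictures the arm partly hid the other two markers.

**Disagreements:** contact came at 49.6 mm where I expected about 52 mm, and my first sideways estimate was about 4 mm off. I corrected the sideways offset before pushing. No check failed.

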